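# Find which way a gas cylinder's cap unscrews and take it off

## Robot

A 7-joint arm with a two-finger parallel gripper is mounted at the origin on a cart in front of the work surface, level with it; the furniture and walls round the work are solid. World frame = base frame: x ahead of the robot, y to its left, z up, the work surface at z = 0. Lengths are in m, angles in rad, forces in N, time in s.
With the tool pointing down it reaches from about 0.35 to 0.9 m from the base axis. Payload 19.9 kg.
Tool frame: the origin (TCP) lies between the finger pads, 19 mm behind the fingertips; this is the grasp point; z points along the fingers, y is the line along which they close (so a half turn about z gives the same grasp; the last joint's range is limited). The gripper opens to 94 mm and grips with 3 to 60 N. Pads are 16 mm wide; open, the fingers measure 119 mm over their backs; the gripper's body (75 mm by 177 mm) begins 78 mm behind the grasp point.
Start: joints at [1.093, 0.417, -0.01, 1.614, 0.005, 1.111, -0.053], TCP at [0.264, -0.566, 0.224] pointing down, gripper open.
Joint ranges: [-2.81, 2.81], [-0.39, 2.02], [-1.27, 1.25], [0.06, 2.57], [-1.19, 4.33], [0.19, 2], [-2.82, 2.82]. Speed limits (rad/s): [1.89, 1.89, 2.39, 2.39, 3.01, 3.01, 3.01].

## Interface

Orientations are given as a 3x3 rotation matrix whose columns are the frame's x, y, z axes.
In Python, from rig import robot gives the robot as it stands. Calls block until the motion is done:
- robot.move_ptp(position, orientation): joint-space move of the TCP to a pose.
- robot.move_linear(position, velocity=0.15, frame=None, threshold=None): straight line of the TCP; frame=None keeps the orientation; velocity is the mean speed in m/s. With threshold (N) it stops when the force on the tool has changed by that much, and returns True; else False.
- robot.goto_joints(angles): joint-space move.
- robot.gripper_to(opening): finger opening in m; the grip force is fixed at half the most; returns when the fingers have stopped.
- robot.pause(seconds).
- robot.ik(position, orientation): joint angles nearest the present ones, or None.
- robot.get_state(): the state.
- robot.grab_frame(name): name is "scene" or "top" or "wrist"; returns the picture (400x640x3 uint8, red, green, blue); there is no depth.
- robot.camera_info(name): a dict with "fx", "fy", "cx", "cy" (pixels), "rvec" (rotation vector, rad) and "tvec" (3), from world to camera coordinates, as OpenCV has them. Camera axes: x right, y down, z forward; pixel columns grow to the right and rows downward; lengths in m; the calibration is good to about 2 mm. A picture is of the moment at which its call begins: read the wrist's pose just before it. camera_info takes no time and is no camera call; for the wrist camera it gives the pose at the moment of the call.
A pose or a line that the arm cannot do raises robot.PlanningError and nothing moves.
- robot.sign_off(): hands the job in; it is judged then, once.
The state is a dict: "time": time; "qpos": joint angles; "joint_vel": joint speeds; "effort": joint torques, N m; "ee_pos": TCP position; "tool_rot": TCP orientation; "force": force on the tool from outside, world axes, zero at the start; "moment": the same for the moment, N m; "opening": finger opening in m; "grasp_force": force on a finger pad.
Only numpy, scipy, OpenCV 4.12 (cv2) and the standard library are available. Lean on these libraries where they do the work, as an engineer would, in place of code of your own. Each camera call takes 0.05 s, during which the arm holds its last target. There are 200 camera calls.

## Task

The blue gas cylinder for the sparkling-water maker has to be opened: lift the red tag ring up and off over its orange cap and put it down on the worktop, clear of the cylinder rack, without dropping it. Nobody remembers whether the cap has an ordinary or a reverse thread, so try it one way and, if it will not go, the other; turn it the way it loosens until it is free (never yank it), lift it straight off and finish while still holding it still in the gripper, about 10 cm above where it sat. Leave the food, tin and spice jar on the worktop where they are.

Things in the scene. Friction and masses are not known exactly. Their poses are not given: they have to be found in the camera images.
- rack: low fixed wooden rack, 115 x 262 x 24 mm, holding two upright gas cylinders side by side, 70 mm either way from its middle along its long side (y); origin at the centre of its underside. The blue cylinder may be in either place; the grey one, same size and with a like cap, is not part of the job. The worktop is free for some 20 cm beside one end of it or both.
- cylinder_blue: blue gas cylinder with a white band, upright and fixed in the rack; 80 mm in diameter; origin at the centre of its foot (10 mm above the worktop), z up, x and y as the rack's. Its flat shoulder, on which cap and tag ring rest, is 140 mm above the origin.
- cap: orange ribbed screw cap on the blue cylinder, loose, about 60 g, 52 mm in diameter, 40 mm high; origin at the centre of its lower rim (on the shoulder when closed), z up. The hand of its hidden coarse thread is not marked and differs from start to start: the wrong way it stops dead after about 6 degrees; the right way it turns freely, without rising by itself, to a stop at about 63 degrees.
- cap_grip (a point): on the cap's axis, 26 mm above its lower rim: a good height for the TCP to grip it from above. The cap can be lifted once turned 47 to 63 degrees the right way, before that by no more than 2 mm; it is clear of the neck after 35 mm. Past a stop the fingers merely slip on it.
- tag_ring: red plastic ring, loose, about 50 g, on the shoulder of the blue cylinder round its cap: 76 mm outer, 64 mm inner diameter, 8 mm thick; origin at the centre of its underside, z up. At its -x side (roughly towards the robot) stands an upright fin to grip, 10 mm thick along y, 36 to 66 mm from the ring's centre, its top 52 mm above the underside. It clears the cap after 40 mm of lift.
- tag_grip (a point): middle of the fin of the tag ring, 52 mm from the ring's axis (-x), 34 mm above its underside; pinch across y from above
- lemon: yellow lemon, 78 x 55 x 56 mm, bystander; origin under its centre
- tin_small: small food tin, 58 mm in diameter, 72 mm high, bystander; origin under its centre
- garlic: garlic bulb, 60 mm, bystander; origin under its centre
- spice_a: spice jar with red top, 45 mm wide, 106 mm high, bystander; origin under its centre
- onion: red onion, 78 mm wide, 84 mm high, bystander; origin under its centre
There are look-alikes about, which are no part of the job. Leave any purple look-alike of the tag_ring alone.

How it is judged:
By the outcome, as a careful person would: the job done as asked, in the order asked, and still so for the second after the job is handed in, while the arm keeps its last pose, push and grip.
It also fails if it takes over 54 s, if anything falls off the work surface, if the arm or the gripper's body presses on something with over 40 N, if the wrist force passes 120 N, or if a joint passes its speed limit or range.

## Working session

There is one attempt and no reset: what is moved stays moved. The work goes in short steps, each a Python script; the robot and the scene stay as the last script left them, time stands still between calls to the robot, and variables do not carry over. Pictures are saved under pics/ and viewed, at most 10 in all, crops included, and the job is handed in when it is done.

```bash
mkdir -p pics; ls
python3 - <<'E'
from rig import robot
import cv2, numpy as np
a=robot.grab_frame("scene");b=robot.grab_frame("top")
cv2.imwrite("pics/scene0.png",a[:,:,::-1]);cv2.imwrite("pics/top0.png",b[:,:,::-1])
for n in("scene","top"):print(robot.camera_info(n))
s=robot.get_state();print(s["time"],s["ee_pos"],s["tool_rot"],s["opening"])
E
```

```text
pics
{'fx': 393.0739982418455, 'fy': 393.0739982418455, 'cx': 322.4220886061493, 'cy': 196.92376599773743, 'rvec': array([ 1.09246388, -2.06166855,  1.22361136]), 'tvec': array([0.30667566, 0.30836215, 0.7467272 ])}
{'fx': 480.96861029179894, 'fy': 480.96861029179894, 'cx': 314.8640719523189, 'cy': 198.8812061581541, 'rvec': array([ 2.15276899, -2.20595065,  0.09811667]), 'tvec': array([0.03756718, 0.5351598 , 1.49194287])}
0.1 [ 0.26424094 -0.5660228   0.22368343] [[ 9.06100740e-01  4.23061613e-01 -5.66255690e-04]
 [ 4.23061981e-01 -9.06100201e-01  9.93177220e-04]
 [-9.29092382e-05 -1.13947987e-03 -9.99999346e-01]] 0.09396852880720744
```

View pics/scene0.png

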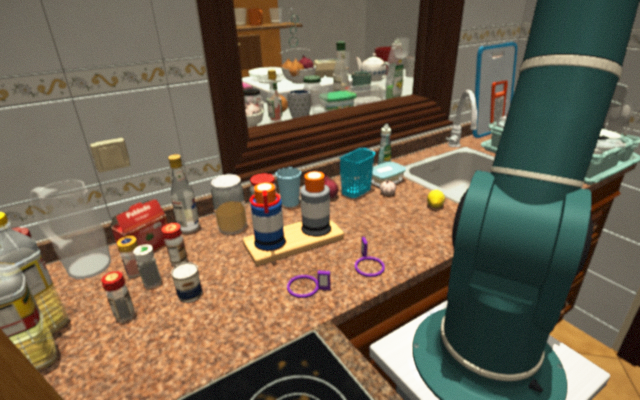

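View pics/top0.png

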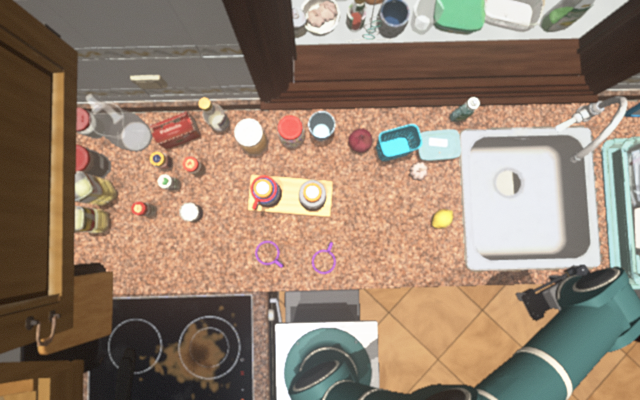

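```bash
cat > h.py <<'E'
from rig import robot
import cv2, numpy as np
def ray(ci,uv,z):
    R,_=cv2.Rodrigues(np.array(ci["rvec"]));t=np.array(ci["tvec"]);c=-R.T@t
    d=R.T@np.array([(uv[0]-ci["cx"])/ci["fx"],(uv[1]-ci["cy"])/ci["fy"],1])
    return c+d*(z-c[2])/d[2]
def proj(ci,p):
    return cv2.projectPoints(np.array([p],float),np.array(ci["rvec"]),np.array(ci["tvec"]),np.array([[ci["fx"],0,ci["cx"]],[0,ci["fy"],ci["cy"]],[0,0,1]]),None)[0].ravel()
def mask(im,lo,hi):
    return cv2.inRange(cv2.cvtColor(im,cv2.COLOR_RGB2HSV),np.array(lo),np.array(hi))
def down(yaw): # tool x axis at yaw, y closing, z down
    c,s=np.cos(yaw),np.sin(yaw); return np.array([[c,s,0],[s,-c,0],[0,0,-1.]])
E
python3 - <<'E'
from h import *
b=cv2.imread("pics/top0.png")[:,:,::-1].copy();ci=robot.camera_info("top")
hsv=cv2.cvtColor(b,cv2.COLOR_RGB2HSV)
for p in [(255,205),(325,210),(295,195),(263,187),(312,193),(277,190),(257,205),(276,196)]: print(p,b[p[1],p[0]],hsv[p[1],p[0]])
m=mask(b,(17,90,150),(30,255,255));m[:165]=0;m[225:]=0;m[:,:235]=0;m[:,345:]=0
pts=cv2.findNonZero(m);r=cv2.minAreaRect(pts);print(r)
q=np.array([ray(ci,u,.024)[:2] for u in cv2.boxPoints(r)]);print(q,q.mean(0),np.linalg.norm(q[0]-q[1]),np.linalg.norm(q[1]-q[2]))
cv2.imwrite("pics/c.png",cv2.resize(b[130:290,160:400],None,fx=3.3,fy=3.3,interpolation=cv2.INTER_CUBIC)[:,:,::-1])
E
```

```text
(255, 205) [255  99  91] [  1 164 255]
(325, 210) [254 251 210] [ 28  44 254]
(295, 195) [254 251 208] [ 28  46 254]
(263, 187) [254 254 255] [120   1 255]
(312, 193) [254 254 255] [120   1 255]
(277, 190) [135 114 140] [144  47 140]
(257, 205) [155 115  97] [  9  95 155]
(276, 196) [114 116 135] [117  40 135]
((290.0573425292969, 195.12628173828125), (83.2134017944336, 36.28632736206055), 4.635463237762451)
[[ 0.50643648  0.23799515]
 [ 0.62070913  0.22730726]
 [ 0.5929856  -0.03417458]
 [ 0.47896801 -0.02180163]] [0.5497748  0.10233155] 0.11477137955343716 0.2629474268640484
```

View pics/c.png

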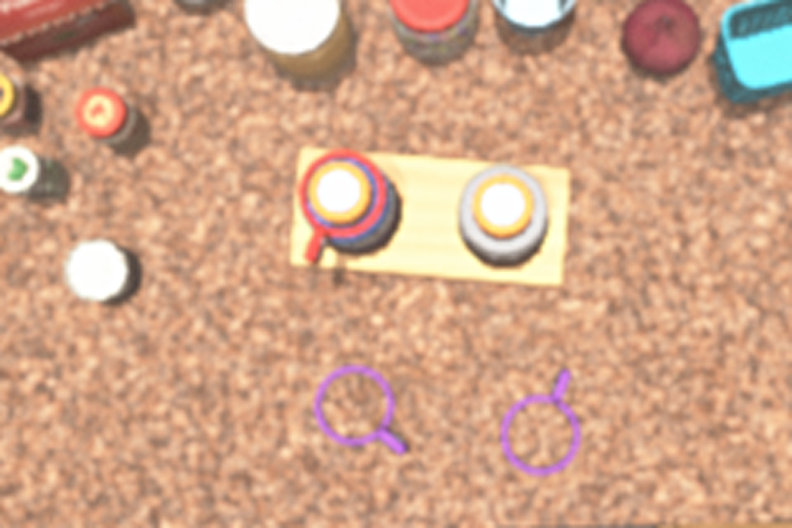

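Top view: the blue cylinder with the red ring is at the rack's +y end (crop ~345,200), with the fin towards the robot and +y (crop ~315,248). The purple look-alikes lie in front at (355,405) and (540,435). The worktop on the −y side is free. Next I'll move above it for a wrist look.

Run:
```python
from h import *
robot.move_ptp([0.50,0.19,0.40],down(-0.5))
ci=robot.camera_info("wrist");a=robot.grab_frame("wrist")
cv2.imwrite("pics/w1.png",a[:,:,::-1])
import json;json.dump({k:np.array(v).tolist() for k,v in ci.items()},open("w1.json","w"))
s=robot.get_state();print(s["time"],s["ee_pos"],s["qpos"],s["force"])
print([proj(ci,p) for p in([.557,.172,.158],[.557,.172,.19])])
for n in("scene","top"):
  cv2.imwrite(f"pics/{n}1.png",robot.grab_frame(n)[:,:,::-1])
```

```text
3.0083 [0.5002316 0.1894745 0.3998262] [ 0.35307089  0.23094472 -0.92475324  1.56034139  0.1852372   1.44307951
 -2.65414748] [-0.63837893 -0.31183697 -0.52822125]
[array([301.85675526, 123.94170327]), array([300.90907085, 124.88275414])]
```

View pics/w1.png

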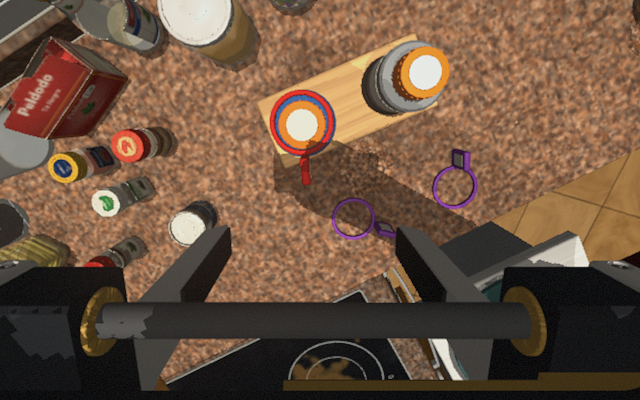

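Wrist view: the red ring is centred near (302,124), the white-topped cap sits inside it, and the fin runs from about (304,155) to (306,183). Measuring these by colour.

```bash
cat > meas.py <<'E'
from h import *
def meas(a,ci,verbose=True):
    hsv=cv2.cvtColor(a,cv2.COLOR_RGB2HSV)
    m=cv2.inRange(hsv,np.array((0,200,110)),np.array((5,255,255)))|cv2.inRange(hsv,np.array((172,200,110)),np.array((180,255,255)))
    n,l,st,ce=cv2.connectedComponentsWithStats(m)
    u=proj(ci,[.557,.172,.158])
    k=min(range(1,n),key=lambda i:np.hypot(*(ce[i]-u)) if st[i,4]>100 else 1e9)
    return (l==k).astype(np.uint8)*255,st[k]
E
python3 - <<'E'
from meas import *
import json
a=cv2.imread("pics/w1.png")[:,:,::-1].copy();ci=json.load(open("w1.json"))
m,st=meas(a,ci);print(st)
ys,xs=np.nonzero(m)
# red pixels above ring body: project onto ring top plane .158, fit outer circle using pixels on upper part
P=np.array([ray(ci,(x,y),.158)[:2] for x,y in zip(xs,ys)])
c=np.array([.557,.172])
for _ in range(10):
    r=np.linalg.norm(P-c,axis=1);s=P[(r>.028)&(r<.0385+.002)]
    A=np.c_[2*s,np.ones(len(s))];sol=np.linalg.lstsq(A,(s**2).sum(1),rcond=None)[0];c=sol[:2]
print("ring c",c,"mean r",np.sqrt(sol[2]+c@c),len(s))
# fin pixels: at top z=.202
F=np.array([ray(ci,(x,y),.202)[:2] for x,y in zip(xs,ys)])
f=F[(np.linalg.norm(P-c,axis=1)>.043)];d=f.mean(0)-c
print("fin n",len(f),f.mean(0),d,"yaw",np.arctan2(-d[1],-d[0]),np.linalg.norm(f-c,axis=1).min(),np.linalg.norm(f-c,axis=1).max())
# cap top: white blob + orange
w=mask(a,(5,150,120),(22,255,255));w[:, :255]=0;w[:,350:]=0;w[:80]=0;w[170:]=0
n,l,s2,ce=cv2.connectedComponentsWithStats(w);k=1+np.argmax(s2[1:,4])
cc=max(cv2.findContours((l==k).astype(np.uint8),0,2)[0],key=cv2.contourArea)
(e,ax,an)=cv2.fitEllipse(cc);print("cap",e,ax,ray(ci,e,.19))
E
```

```text
[270  90  63  65 666]
ring c [0.5588171  0.17216453] mean r 0.034434312148836556 666<stdin>:15: RuntimeWarning: Mean of empty slice.
  ret = um.true_divide(
<stdin>:16: RuntimeWarning: Mean of empty slice.
Traceback (most recent call last):
ValueError: zero-size array to reduction operation minimum which has no identity
```

Run:
```python
from meas import *
import json
a=cv2.imread("pics/w1.png")[:,:,::-1].copy();ci=json.load(open("w1.json"))
R,_=cv2.Rodrigues(np.array(ci["rvec"]));print("cam",-R.T@np.array(ci["tvec"]))
c=np.array([.5588,.1722])
w=mask(a,(5,150,120),(22,255,255));w[:, :262]=0;w[:,345:]=0;w[:85]=0;w[165:]=0
n,l,s2,ce=cv2.connectedComponentsWithStats(w);k=1+np.argmax(s2[1:,4])
cc=max(cv2.findContours((l==k).astype(np.uint8),0,2)[0],key=cv2.contourArea)
e,ax,an=cv2.fitEllipse(cc);print("cap",e,ax,ray(ci,e,.19))
h=cv2.cvtColor(a,cv2.COLOR_RGB2HSV)
f=((h[...,0]<5)|(h[...,0]>170))&(h[...,1]>170)&(h[...,2]>60)
f[:156]=0;f[190:]=0;f[:,:295]=0;f[:,316:]=0
ys,xs=np.nonzero(f);print(len(xs),xs.min(),xs.max(),ys.min(),ys.max())
for y in range(156,188,3):
    q=xs[ys==y]
    if len(q): print(y,q.min(),q.max(),a[y,int(q.mean())])
cv2.imwrite("pics/w1c.png",cv2.resize(a[80:200,240:370],None,fx=4.5,fy=4.5,interpolation=cv2.INTER_NEAREST)[:,:,::-1])
```

```text
cam [0.56173098 0.15461715 0.55972962]
cap (301.61602783203125, 124.17430114746094) (46.18670654296875, 46.91890335083008) [0.55728712 0.17096358 0.19      ]
229 300 310 156 184
156 302 308 [85 29 19]
159 301 308 [203  42  35]
162 300 307 [110  31  26]
165 300 308 [120  36  29]
168 301 308 [118  32  23]
171 301 308 [140  37  28]
174 301 309 [161  41  34]
177 302 309 [161  41  32]
180 302 310 [157  39  31]
183 303 309 [154  36  27]
```

View pics/w1c.png

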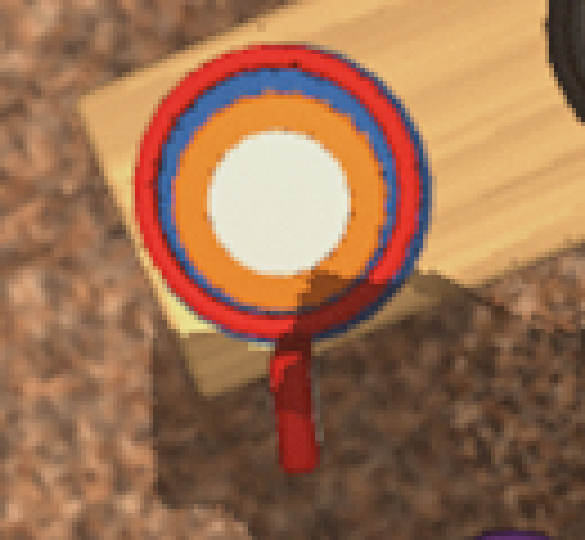

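Run:
```python
from meas import *
import json
ci=json.load(open("w1.json"))
p=ray(ci,(304,162),.202)[:2];q=ray(ci,(306,180.5),.202)[:2];e=ray(ci,(306.5,184.5),.202)[:2]
c=np.array([.558,.1716])
d=q-p;print(p,q,"line yaw",np.arctan2(-d[1],-d[0]))
g=(p+q)/2;print("from c",np.arctan2(-(g-c)[1],-(g-c)[0]),np.linalg.norm(p-c),np.linalg.norm(q-c),np.linalg.norm(e-c))
# plan: candidate grasp IK
yaw=np.arctan2(-(g-c)[1],-(g-c)[0]);u=np.array([np.cos(yaw),np.sin(yaw)])
G=c-.052*u;print("grip",G)
for y in (yaw,yaw+np.pi):
    for pz in((*G,.184),(*G,.30),(*c,.176),(.50,-.16,.25),(.45,-.16,.034)):
        print(y,pz,np.round(robot.ik(np.array(pz),down(y)),2) if robot.ik(np.array(pz),down(y)) is not None else None)
# end-of-rack clearance
tc=robot.camera_info("top")
for n,uv,z in(("purple1",(267,253),.004),("purple2",(324,261),.004),("purple2fin",(331,243),.03),("onion",(360,141),.05),("lemon",(442,218),.03),("garlic",(419,171),.03),("basket",(396,158),.0),("frontedge",(380,287),0)):print(n,ray(tc,uv,z)[:2])
```

```text
[0.52147157 0.18756852] [0.5027107  0.19550261] line yaw -0.4000955356959788
from c -0.40967269484074187 0.03986627874610966 0.060234888242934416 0.06471984795419139
grip [0.51030294 0.19231207]
-0.40967269484074187 (np.float64(0.5103029354898979), np.float64(0.19231207466960157), 0.184) [ 0.26  0.44 -0.85  1.83  0.38  1.04 -2.73]
-0.40967269484074187 (np.float64(0.5103029354898979), np.float64(0.19231207466960157), 0.3) [ 0.32  0.32 -0.91  1.7   0.27  1.25 -2.63]
-0.40967269484074187 (np.float64(0.558), np.float64(0.1716), 0.176) [ 0.27  0.52 -0.82  1.75  0.43  1.06 -2.68]
-0.40967269484074187 (0.5, -0.16, 0.25) [ 0.99  0.32 -0.89  1.81  0.27  1.14 -1.97]
-0.40967269484074187 (0.45, -0.16, 0.034) [ 1.    0.63 -0.88  2.09  0.72  0.76 -2.32]
2.7319199587490512 (np.float64(0.5103029354898979), np.float64(0.19231207466960157), 0.184) [ 0.41  0.54 -1.08  1.83  0.54  1.1   0.29]
2.7319199587490512 (np.float64(0.5103029354898979), np.float64(0.19231207466960157), 0.3) [ 0.44  0.38 -1.08  1.69  0.35  1.28  0.44]
2.7319199587490512 (np.float64(0.558), np.float64(0.1716), 0.176) [ 0.43  0.64 -1.08  1.74  0.62  1.15  0.32]
2.7319199587490512 (0.5, -0.16, 0.25) [ 1.12  0.39 -1.08  1.81  0.37  1.17  1.08]
2.7319199587490512 (0.45, -0.16, 0.034) [ 1.14  0.75 -1.09  2.08  0.89  0.88  0.68]
purple1 [0.3697477  0.17969777]
purple2 [0.34024148 0.00041577]
purple2fin [ 0.39638773 -0.02226357]
onion [ 0.711742   -0.12088933]
lemon [ 0.46568066 -0.37140064]
garlic [ 0.61554335 -0.30584681]
basket [ 0.66374081 -0.2402706 ]
frontedge [ 0.25446938 -0.17385172]
```

Run:
```python
from h import *
yaw=2.732;G=np.array([.5103,.1923])
def S(t):
    s=robot.get_state();print(t,round(s["time"],2),np.round(s["ee_pos"],4),np.round(s["force"],1),round(s["opening"],4),s["grasp_force"])
robot.move_ptp([*G,.27],down(yaw));S("hover")
robot.gripper_to(.05)
hit=robot.move_linear([*G,.184],.12,threshold=8);S(f"down {hit}")
assert not hit
robot.gripper_to(0.0);S("grip")
robot.move_linear([*G,.20],.05);S("lift")
robot.move_linear([*G,.275],.15);S("lift2")
cv2.imwrite("pics/w2.png",robot.grab_frame("wrist")[:,:,::-1])
```

```text
hover 5.8 [0.5103 0.1923 0.2701] [-1.1  0.2  0.7] 0.0939 0.0
down False 7.49 [0.5106 0.1926 0.1846] [ 0.1  0.  -0.2] 0.0501 0.0
grip 8.19 [0.5103 0.1923 0.184 ] [-0.3 -0.9  2.2] 0.0101 29.970016479492188
lift 8.66 [0.5104 0.1923 0.2002] [ 0.3 -1.  -0.4] 0.0101 29.971121549606323
lift2 9.31 [0.5101 0.192  0.2742] [-0.  -0.2 -1.6] 0.0097 29.97105360031128
```

View pics/w2.png

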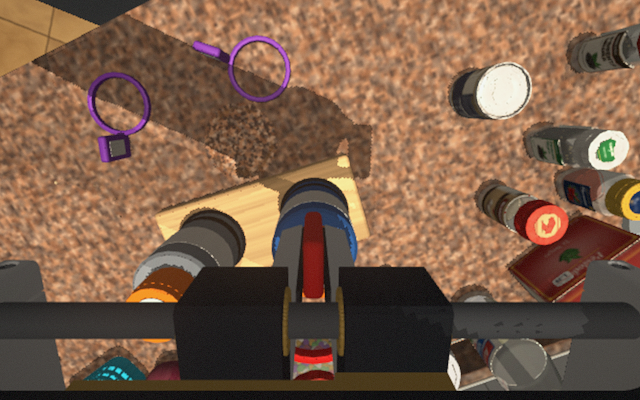

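The ring is up (red fin held between the pads at (313,255), opening 10 mm). Carrying it over to the free −y side and setting it down.

Run:
```python
from h import *
P=np.array([.472,-.139])
def S(t):
    s=robot.get_state();print(t,round(s["time"],2),np.round(s["ee_pos"],4),np.round(s["force"],1),round(s["opening"],4),s["grasp_force"])
robot.move_linear([*P,.275],.2);S("over")
robot.move_linear([*P,.055],.15);S("low")
hit=robot.move_linear([*P,.031],.03,threshold=5);S(f"contact {hit}")
robot.gripper_to(.035);S("open")
robot.move_linear([*P,.15],.15);S("up")
robot.gripper_to(.094)
robot.move_ptp([.558,.1716,.30],down(2.732));S("over cap")
cv2.imwrite("pics/top2.png",robot.grab_frame("top")[:,:,::-1])
cv2.imwrite("pics/scene2.png",robot.grab_frame("scene")[:,:,::-1])
```

```text
over 11.18 [ 0.4721 -0.1381  0.275 ] [ 0.5  1.  -0.1] 0.0098 29.971083998680115
low 12.79 [ 0.4723 -0.1391  0.0556] [ 0.6 -0.6 -0.4] 0.0099 29.97110277414322
contact True 13.47 [ 0.4719 -0.1389  0.0335] [0.5 0.2 1.4] 0.01 30.000201165676117
open 14.06 [ 0.4716 -0.139   0.0336] [ 0.1  0.3 -0.4] 0.0347 0.0
up 14.98 [ 0.4716 -0.139   0.1493] [-0.6  0.5  0.8] 0.035 0.0
over cap 17.33 [0.5582 0.1701 0.2993] [ 0.4 -0.2 -0.3] 0.0939 0.0
```

View pics/scene2.png

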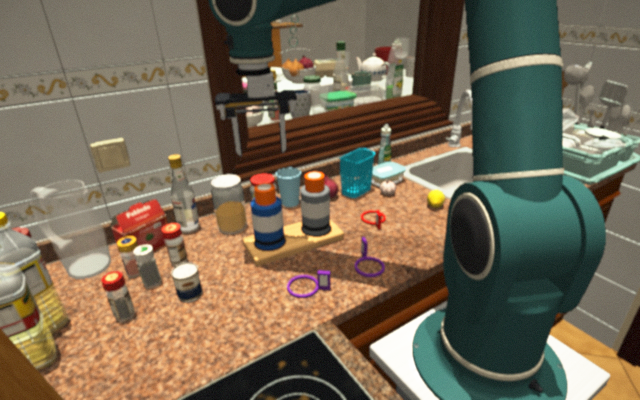

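The ring sits flat at about (372,217) on free worktop, clear of the rack, and the purple rings are untouched. Now gripping the cap and testing the counter-clockwise direction.

```bash
cat > turn.py <<'E'
from h import *
def S(t):
    s=robot.get_state();R=np.array(s["tool_rot"]);print(t,round(s["time"],2),np.round(s["ee_pos"],4),"yaw",round(np.degrees(np.arctan2(R[1,0],R[0,0])),1),"F",np.round(s["force"],1),"Mz",round(s["moment"][2],3),round(s["opening"],4),round(s["grasp_force"],1));return s
def turn(deg): # ccw seen from above positive; tool z is down so joint 7 goes the other way
    q=np.array(robot.get_state()["qpos"]);q[6]-=np.radians(deg);robot.goto_joints(q);return S(f"turn {deg}")
E
python3 - <<'E'
from turn import *
c=[.558,.1716]
hit=robot.move_linear([*c,.176],.12,threshold=8);S(f"down {hit}")
assert not hit
robot.gripper_to(.03);S("grip")
for i in range(4): turn(4)
E
```

```text
down False 18.62 [0.5583 0.1718 0.1767] yaw 156.5 F [-0.4 -0.2 -0.2] Mz -0.029 0.0938 0.0
grip 19.36 [0.558  0.1716 0.176 ] yaw 156.5 F [-0.2 -0.2  0.5] Mz -0.014 0.0513 30.0
turn 4 19.61 [0.558  0.1717 0.176 ] yaw 152.6 F [ 0.4  1.1 -0.1] Mz 0.038 0.0512 30.0
turn 4 19.86 [0.5581 0.1719 0.1761] yaw 148.8 F [ 1.3  1.9 -2. ] Mz 0.547 0.0505 30.0
turn 4 20.11 [0.5577 0.1722 0.1761] yaw 145.0 F [-2.2  2.5  2. ] Mz 0.64 0.0508 30.0
turn 4 20.36 [0.5577 0.1721 0.1761] yaw 141.2 F [-1.6  0.9  2.6] Mz 0.677 0.0512 30.0
```

My sign was mirrored: that was clockwise, and it stopped dead after about 6° (Mz rose to 0.6 N m and the fingers slipped). So it loosens counter-clockwise, and I'll turn 61° that way from here.

```bash
sed -i 's/q\[6\]-=/q[6]+=/; s/; tool z.*other way//' turn.py
python3 - <<'E'
from turn import *
for d in (6,8,10,10,10,9,8):
    s=turn(d)
    if abs(s["moment"][2])>.4: print("blocked");break
E
```

```text
turn 6 20.61 [0.5579 0.1719 0.1761] yaw 147.2 F [ 0.6  0.3 -0.2] Mz 0.004 0.0513 30.0
turn 8 20.88 [0.558  0.1717 0.1761] yaw 154.9 F [ 0.2 -0.3  1.7] Mz 0.039 0.0511 30.0
turn 10 21.17 [0.5581 0.1717 0.1761] yaw 164.5 F [ 0.2 -0.5  1.1] Mz 0.037 0.0512 30.0
turn 10 21.46 [0.5581 0.1717 0.1761] yaw 174.0 F [-0.   0.7  1.7] Mz 0.0 0.0514 30.0
turn 10 21.75 [0.5581 0.1717 0.1761] yaw -176.4 F [0.3 0.5 0.7] Mz 0.013 0.0514 30.0
turn 9 22.02 [0.5582 0.1718 0.1761] yaw -167.9 F [1.8 0.2 0.4] Mz 0.089 0.0513 30.0
turn 8 22.28 [0.5582 0.1718 0.1761] yaw -160.4 F [ 0.3 -0.7  0.5] Mz -0.018 0.0517 30.0
```

Run:
```python
from turn import *
turn(3)
p=[.5581,.1717]
hit=robot.move_linear([*p,.186],.03,threshold=8);S(f"lift {hit}")
if not hit:
    hit=robot.move_linear([*p,.216],.06,threshold=12);S(f"lift {hit}")
    if not hit:
        robot.move_linear([*p,.276],.1);robot.pause(.5);S("top")
cv2.imwrite("pics/scene3.png",robot.grab_frame("scene")[:,:,::-1])
```

```text
turn 3 22.53 [0.5582 0.1718 0.1761] yaw -157.7 F [-0.4 -0.1  1.2] Mz 0.038 0.0511 30.0
lift False 23.02 [0.5581 0.1717 0.1861] yaw -157.4 F [-0.3 -1.1 -1.2] Mz -0.001 0.0513 30.0
lift False 23.67 [0.5581 0.1715 0.216 ] yaw -157.4 F [ 0.3 -0.1  0.1] Mz -0.046 0.0512 30.0
top 24.92 [0.5581 0.1717 0.2759] yaw -157.4 F [-0.1  1.2 -0.4] Mz -0.021 0.0512 30.0
```

View pics/scene3.png

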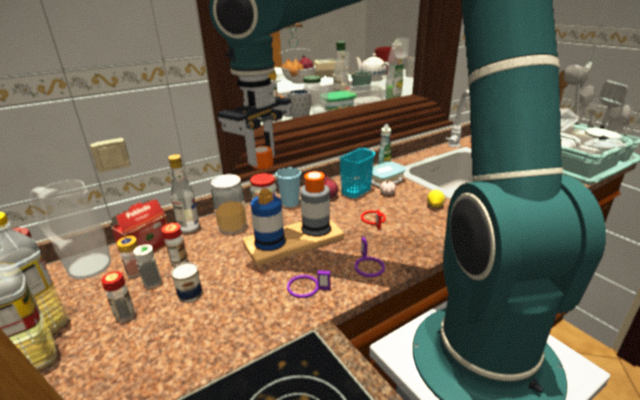

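The orange cap is held in the gripper at (264,157) above the bare brass neck at (266,195). The ring still lies at (372,217) and the bystanders haven't moved. Handing in.

```bash
python3 -c "
from rig import robot
print(robot.sign_off())"
```

```text
the job is handed in; nothing more can be done
None
```

The job is handed in, with no verdict returned: the tag ring lies on the free worktop clear of the rack, and the cap, which loosened counter-clockwise, is off and held still in the gripper 10 cm above where it sat.

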